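Hold the LED-post bar in the mitre block for sawing

ROBOT

A 6-joint arm with a two-finger parallel gripper is mounted at the origin on the work surface. World frame = base frame: x ahead of the robot, y to its left, z up, the work surface at z = 0. Lengths are in m, angles in degrees, forces in N, time in s.
With the tool pointing down it reaches from about 0.3 to 0.875 m from the base axis. Payload 6.4 kg.
Tool frame: the origin (TCP) lies between the finger pads, 19 mm behind the fingertips; this is the grasp point; z points along the fingers, y is the line along which they close (so a half turn about z gives the same grasp; the last joint's range is limited). The gripper opens to 88 mm and grips with 3 to 60 N. Pads are 18 mm wide; open, the fingers measure 123 mm over their backs; the gripper's body (75 mm by 187 mm) begins 45 mm behind the grasp point.
Start: joints at [58.826, 10.359, 92.074, -0, 77.567, -11.82], TCP at [0.191, 0.543, 0.257] pointing down, gripper open.
Joint ranges: [-171.53, 171.53], [-51.25, 118.39], [17.06, 147.69], [-65.23, 245.23], [0, 150.52], [-178.68, 178.68]. Speed limits (degrees/s): [147.25, 147.25, 172.46, 180, 180, 180].

INTERFACE

Orientations are given as a 3x3 rotation matrix whose columns are the frame's x, y, z axes.
In Python, from rig import env, imaging, job_done gives the robot as it stands.
- The arm moves only by the tool play_rows, never from a script. Its argument "plan" is text: rows parted by semicolons, each of 4 numbers parted by spaces: the shift along the tool's x, y, z as a fraction of full scale, then the turn about the tool's z as a fraction of full scale. A call has 1 to 20 rows; each row shifts and turns the commanded pose from where the row before left it, along the tool's axes as they then stand; what a row does not reach is not made up. Full scale, the value 1, is 0.2 m for a shift and 0.12 rad for a turn. A row lasts 1/8 s, in which the tool goes at most 62.5 mm and 10.7 degrees, less where a joint would pass 70% of its speed; a pose out of reach is approached as far as the arm can. A call with a number of a shift or a turn outside -1 to 1 is refused whole. A call with a gripper value outside its range is refused whole. "grip" is the opening, from 0 (shut) to 1 (fully open), set as the call begins (left out, the last holds). The fingers move at their own pace and stop on an object; "newtons" is the grip in N (left out, the last holds). Time passes only in rows, so rows that do not move let the fingers close. It gives the time, the measured TCP pose, the force, the opening and the grip force at its end, in the units of the state.
- env.read_state(): the state, without advancing time (a new reading comes with each control period).
- imaging.grab_frame(name): name is "scene" or "top"; returns a dict with "image" (400x640x3 uint8, red, green, blue), "fov_y" (degrees; the focal length in pixels is half the picture's height over the tangent of half this angle, whatever the lens; pixels are square), "cx", "cy" (the principal point, pixels), "k1" (the pictures are not rectified: a ray, as slopes to the right and down, at radius r is drawn at 1 + k1 r^2 times it, then the intrinsics apply), "R" (3x3) and "t" (3): a world point X has camera coordinates R X + t. Camera axes: x right, y down, z forward; pixel columns grow to the right and rows downward; lengths in m; the calibration is good to about 2 mm. A picture is of the moment at which its call begins. There is no depth.
- job_done(): hands the job in; it is judged then, once.
The state is a dict: "time_s": time; "joints": joint angles; "joint_velocities": joint speeds; "effort": joint torques, N m; "position": TCP position; "orientation": TCP orientation; "ft_force": force on the tool from outside, world axes, zero at the start; "moment": the same for the moment, N m; "width": finger opening in m; "gripper_force": force on a finger pad.
Only numpy, scipy, OpenCV 4.12 (cv2) and the standard library are available. Lean on these libraries where they do the work, as an engineer would, in place of code of your own. Each camera call takes 0.05 s, during which the arm holds its last target. There are 200 camera calls.

TASK

We are sawing LED posts for the lanterns: take the aluminium bar to the wooden mitre block and butt its bare, unpainted end against the clamped stop block, so that the blue-painted end lies beyond the square saw slot. Then push firmly and diagonally with the fingertips so that the bar sits flat on the block's base and flush along its fence, with your fingers on the stop's side of the square slot and well clear of it, and finish while still holding that push so that I can saw. Leave the pine batten, saw, screwdriver, solder reel, flux tin and circuit board where they lie.

Things in the scene. Friction and masses are not known exactly. Their poses are not given: they have to be found in the camera images.
- bar: the workpiece: square aluminium box section 25 x 25 mm, 160 mm long, about 85 g, loose, lying on the bench at first. Origin: centre of its underside; its length runs along its own y axis, z up. The last 28 mm at its -y end are painted blue; its +y end is bare metal.
- bar_clean_end (a point): centre of the bar's bare end face (bar frame 0, +80, 12.5 mm)
- bar_painted_end (a point): centre of the bar's blue-painted end face (bar frame 0, -80, 12.5 mm)
- mitre_block: beech mitre block screwed to the bench, 300 mm long along its y: flat base, upright fence along its far edge. Origin: at bench level below where the square saw slot meets the fence's front face; +x points away from the robot through the fence, z up. Fence face: plane x = 0. Square slot (2 mm wide, dark line across the base): y = 0; 45 degree slots about 75 mm either side. Base top: z = 18 mm.
- base: the mitre block's base, 18 mm thick, x from -95 to +22 mm and y from -150 to +150 mm in the mitre block's frame; same origin and axes as the mitre block; waxed smooth, the bar slides on it easily (friction about 0.3)
- fence: the mitre block's fence, x from 0 to 22 mm, y from -150 to +150 mm, z from 18 to 58 mm in the mitre block's frame; same origin and axes as the mitre block (40 mm high above the base: higher than the bar)
- stop: length stop: brown wood block against the fence on the block's +y side, clamped rigidly, 62 to 95 mm from the square slot. Origin: base top, foot of the fence face, in the stop face that meets the bar; axes as mitre block. That face is y = 0, looking to -y. Block: x -45 to 0, y 0 to 30, z 0 to 36 mm. Blue G-clamp at y 7 to 23 mm: frame x -63 to 38, up to z 55; screw out to x -83, z 6 to 38 mm.
- batten: bystander: pale pine batten 30 x 165 mm, 18 mm thick, not to be used; origin: centre of its underside, length along y
- saw: bystander: brass-backed tenon saw lying flat, 250 mm blade with a wooden handle, about 360 mm long along its y (handle to -y), 18 mm thick; origin on the bench under the blade
- screwdriver: bystander: screwdriver with yellow handle lying on the bench, 150 mm long; origin at its underside, length along x
- reel: bystander: standing reel of solder, 60 mm across, 50 mm high; origin: centre of its underside
- tin: bystander: round yellow flux tin, 73 mm across, 17 mm high; origin: centre of its underside
- circuit_board: bystander: green lantern circuit board 90 x 65 mm with parts up to 25 mm high; origin: centre of its underside
There are look-alikes about, which are no part of the job. There is more than one size of the bar; the job needs the larger.

How it is judged (in metres and radians):
On the way:
1. the aluminium bar lies flat on the mitre block's base, in front of the fence (z of bar in the frame of mitre_block between 0.016 and 0.02 m and angle between bar's own z axis and vertical below 0.03 rad and x of bar in the frame of mitre_block between -0.085 and -0.005 m and y of bar in the frame of mitre_block between -0.1 and 0.03 m and contact force between bar and base above 0.3 N), for 0.2 s.
At the end, for the whole second after the job is handed in: Bar flat on base and its side on the fence (2 mm, 0.02 rad), bare end within 2.5 mm of the stop; fingers push over 3 N, so that it bears on the fence over 2 N and on the base over 3 N; TCP at least 20 mm on the stop side of the square slot; at rest, still pushing through the last second (z of bar in the frame of mitre_block between 0.016 and 0.02 m and angle between bar's own z axis and vertical below 0.03 rad and x of bar in the frame of mitre_block between -0.0145 and -0.0105 m and angle between the y axis of bar and the y axis of mitre_block, either way round below 0.02 rad and y of bar_clean_end in the frame of stop between -0.0025 and 0.002 m and y of the grasp point in the frame of mitre_block above 0.02 m and contact force between bar and fence above 2 N and contact force between bar and base above 3 N and contact force between the fingers and bar above 3 N and linear speed of bar below 0.01 m/s); the arm keeps its last pose, push and grip.
It fails at once if the pine batten is moved more than 30 mm (distance of batten from where it was at the start of the episode above 0.03 m).
It fails at once if the saw, screwdriver, solder reel, flux tin or circuit board is moved more than 30 mm (distance of any of saw, screwdriver, reel, tin, circuit_board from where it was at the start of the episode above 0.03 m).
It also fails if it takes over 58 s, if anything falls off the work surface, if the arm or the gripper's body presses on something with over 40 N, if the wrist force passes 120 N, or if a joint passes its speed limit or range.

## Working session

There is one attempt and no reset: what is moved stays moved. The work goes in short steps, Python scripts to look and compute and a tool call to move; the robot and the scene stay as the last step left them, time stands still between calls to the robot, and variables do not carry over. Pictures are saved under pics/ and viewed, at most 10 in all, crops included, and the job is handed in when it is done.

Besides the shell and the picture viewer there is one more tool, called after ">>>" by a JSON object that holds its "op" and its "data", one argument or row to a line. play_rows: Moves the arm, as the interface text tells. Its arguments: {"type":"object","properties":{"plan":{"type":"string"},"grip":{"type":"number"},"newtons":{"type":"number"}},"required":["plan"]}

```bash
mkdir -p pics
cat > h.py <<'E'
import numpy as np, cv2, pickle
from rig import env, imaging, job_done
def grab(n,tag):
    f=imaging.grab_frame(n); pickle.dump(f,open(f'pics/{tag}.pkl','wb')); cv2.imwrite(f'pics/{tag}.png',f['image'][:,:,::-1]); return f
def KD(f):
    F=200/np.tan(np.radians(f['fov_y'])/2)
    return np.array([[F,0,f['cx']],[0,F,f['cy']],[0,0,1.]]),np.array([f['k1'],0,0,0.])
def ray(f,uv):
    K,D=KD(f); p=cv2.undistortPoints(np.array(uv,float).reshape(-1,1,2),K,D).reshape(-1,2)
    R=np.array(f['R']); d=np.c_[p,np.ones(len(p))]@R; return -R.T@np.array(f['t']),d
def atz(f,uv,z):
    c,d=ray(f,uv); return c+d*((z-c[2])/d[:,2])[:,None]
def proj(f,X):
    K,D=KD(f); return cv2.projectPoints(np.array(X,float).reshape(-1,1,3),cv2.Rodrigues(np.array(f['R']))[0],np.array(f['t'],float),K,D)[0].reshape(-1,2)
def tri(f,a,g,b):
    c1,d1=ray(f,a); c2,d2=ray(g,b); out=[]
    for u,v in zip(d1,d2):
        A=np.c_[u,-v]; s=np.linalg.lstsq(A,c2-c1,rcond=None)[0]; out.append(np.r_[(c1+s[0]*u+c2+s[1]*v)/2,np.linalg.norm(c1+s[0]*u-c2-s[1]*v)])
    return np.array(out)
E
python3 - <<'E'
from h import *
for n in('scene','top'):
    f=grab(n,n); print(n,f['fov_y'],f['k1'],-np.array(f['R']).T@f['t'])
print(env.read_state())
E
```

```text
scene 47.61368832728388 -0.03658379852605942 [ 1.52699258 -0.10808537  0.97987374]
top 43.759712264540774 0.036717188340251734 [ 0.42248662 -0.01896915  1.32728091]
{'time_s': 0.1, 'joints': array([ 5.88245796e+01,  1.03951085e+01,  9.21230943e+01,  4.77633327e-04,
        7.75662982e+01, -1.18186742e+01]), 'joint_velocities': array([ 0.0014337 , -0.04106384, -0.20169539,  0.11623641, -0.03565575,
        0.02518929]), 'effort': array([ 4.56098232e-04, -4.34817088e+01, -3.42698264e+01,  7.04496028e-02,
        3.40594375e-02,  3.26755114e-06]), 'position': array([0.19032722, 0.54213916, 0.25664891]), 'orientation': array([[-9.43472429e-01,  3.31450121e-01, -7.70420503e-04],
       [ 3.31450871e-01,  9.43471641e-01, -1.25762188e-03],
       [ 3.10030972e-04, -1.44188812e-03, -9.99998912e-01]]), 'ft_force': array([0.60807377, 0.1080771 , 0.27914741]), 'moment': array([-0.04505411, -0.06098827,  0.03566974]), 'gripper_force': 0.0, 'width': 0.08822673163822904}
```

View pics/scene.png

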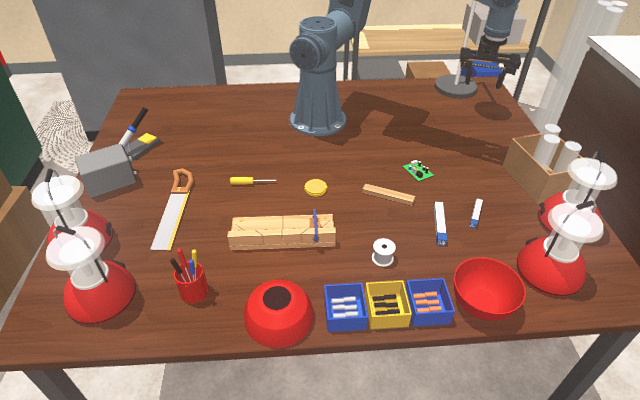

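View pics/top.png

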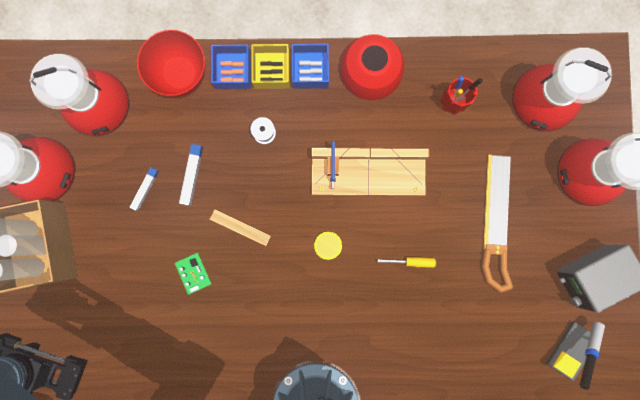

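Top view: there are two blue-ended bars, a larger one at about (190,175) and a smaller one at about (144,189). The larger one fits, being 160 mm. The mitre block is at (370,172), and its stop and clamp are on the left (+y) at (333,165). I'll confirm in an enlarged crop.

Run:
```python
import cv2,numpy as np
t=cv2.imread('pics/top.png');s=cv2.imread('pics/scene.png')
r=lambda im,x,y,w,h,k:cv2.resize(im[y:y+h,x:x+w],None,fx=k,fy=k,interpolation=cv2.INTER_CUBIC)
a=r(t,125,135,90,80,4.4)   #396x352
b=r(s,415,190,90,60,4.4)
o=np.zeros((600,800,3),np.uint8)
b2=r(s,225,205,115,50,3.4)
t2=r(t,300,135,140,70,2.85)
a=r(t,125,135,90,80,4);o[:320,:360]=a
b=r(s,420,190,80,60,5);o[:300,400:800]=b
o[330:330+t2.shape[0],:t2.shape[1]]=t2
o[330:330+b2.shape[0],405:405+b2.shape[1]]=b2
cv2.imwrite('pics/crop1.png',o); print(t2.shape,b2.shape)
```

```text
(200, 399, 3) (170, 391, 3)
```

View pics/crop1.png

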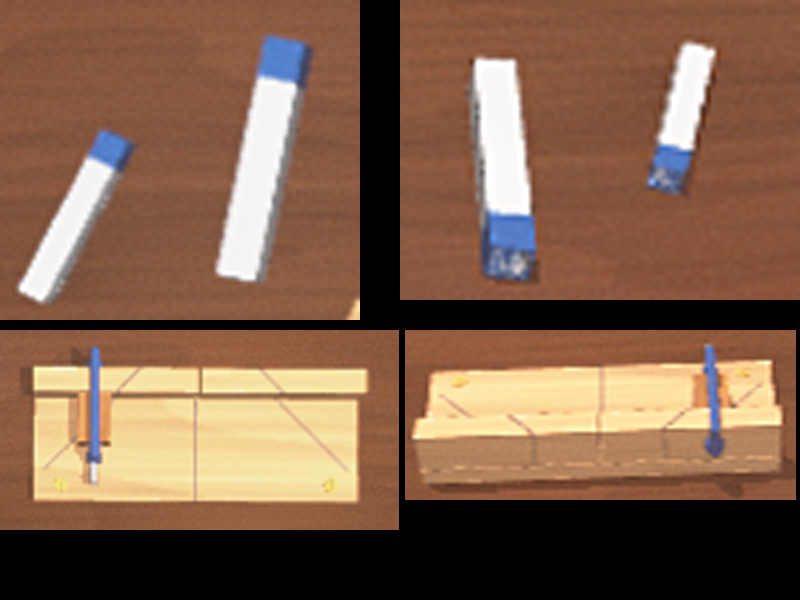

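The crop confirms it: the left-hand bar in the scene view (the right-hand one in the top view) is visibly larger. Its blue end points to +x and its bare end toward the robot. Next I'll triangulate the corners.

```bash
cat > m.py <<'E'
from h import *
import pickle
T=pickle.load(open('pics/top.pkl','rb'));S=pickle.load(open('pics/scene.pkl','rb'))
def cv(pts,ox,oy,x0,y0,k): p=np.array(pts,float); return np.c_[x0+(p[:,0]-ox+.5)/k-.5,y0+(p[:,1]-oy+.5)/k-.5]
bt=cv([(217,274),(262,281),(256,75),(300,82)],0,0,125,135,4)
bs=cv([(516,60),(473,60),(531,213),(485,213)],400,0,420,190,5)
np.set_printoptions(precision=4,suppress=True)
B=tri(T,bt,S,bs); print('bar',B)
mt=cv([(34,500),(357,500),(195,500),(195,398),(33,369),(367,369)],0,330,300,135,2.85)
ms=cv([(772,361),(430,373),(602,367),(600,411),(780,436),(414,450)],405,330,225,205,3.4)
print('mit',tri(T,mt[:4],S,ms[:4]))
print('base z18',atz(T,mt[:4],.018),atz(S,ms[:4],.018)); print('fence z58',atz(T,mt[4:],.058))
print('bar z25',atz(T,bt,.025),atz(S,bs,.025))
st=cv([(79,392),(111,392),(108,444),(77,444)],0,330,300,135,2.85); print('stop z54',atz(T,st,.054))
E
python3 m.py
```

```text
bar [[0.5278 0.3528 0.0251 0.001 ]
 [0.5234 0.3256 0.0224 0.004 ]
 [0.6585 0.3264 0.0273 0.0015]
 [0.6543 0.2995 0.0247 0.0011]]
mit [[ 0.5484  0.0062  0.0153  0.003 ]
 [ 0.5449 -0.2951  0.0167  0.002 ]
 [ 0.5466 -0.1443  0.016   0.0006]
 [ 0.6359 -0.1438  0.0525  0.0023]]
base z18 [[ 0.548   0.0046  0.018 ]
 [ 0.5448 -0.2938  0.018 ]
 [ 0.5464 -0.1444  0.018 ]
 [ 0.6417 -0.146   0.018 ]] [[ 0.5512  0.0073  0.018 ]
 [ 0.5461 -0.2959  0.018 ]
 [ 0.5487 -0.1439  0.018 ]
 [ 0.6026 -0.1464  0.018 ]]
fence z58 [[ 0.663   0.0037  0.058 ]
 [ 0.6595 -0.2972  0.058 ]]
bar z25 [[0.5277 0.3523 0.025 ]
 [0.5228 0.3229 0.025 ]
 [0.6591 0.3278 0.025 ]
 [0.6542 0.2989 0.025 ]] [[0.5277 0.3534 0.025 ]
 [0.5259 0.3265 0.025 ]
 [0.6564 0.3267 0.025 ]
 [0.6546 0.3    0.025 ]]
stop z54 [[ 0.6423 -0.0377  0.054 ]
 [ 0.642  -0.0666  0.054 ]
 [ 0.5946 -0.0633  0.054 ]
 [ 0.5949 -0.0353  0.054 ]]
```

>>> {"op": "play_rows", "data": {
  "plan": "-.23 -.035 0 0;-.23 -.035 0 0;-.23 -.035 0 0;-.23 -.035 0 0;-.23 -.035 0 0;-.23 -.035 0 0;-.23 -.035 0 0;-.23 -.035 0 0;-.23 -.035 0 0;-.23 -.035 0 0;0 0 .2 -.61;0 0 .2 -.61;0 0 .1 0;0 0 0 0",
  "grip": 1,
  "newtons": 30
}}

```text
time_s: 1.85
position: [0.6002, 0.3238, 0.1556]
orientation: [[-0.981, 0.191, -0.004], [0.191, 0.982, -0.001], [0.003, -0.002, -1.0]]
ft_force: [0.4, 0.2, -0.7]
width: 0.0883
gripper_force: 0.0
```

```bash
cat >> h.py <<'E'
def go(xyz=None,ang=None):
    """ang: wanted angle (deg, world) of tool y mod 180; prints remaining shift in tool axes (units of full scale) and turn"""
    s=env.read_state(); R=np.array(s['orientation']); p=np.array(s['position'])
    a=np.degrees(np.arctan2(R[1,1],R[0,1])); print('t',s['time_s'],'p',p.round(4),'yaxis',a.round(2),'w',round(s['width'],4),'F',np.round(s['ft_force'],1),'j',np.round(s['joints'],0))
    if xyz is not None: print('shift units',(R.T@(np.array(xyz)-p)/.2).round(3))
    if ang is not None: d=(ang-a+90)%180-90; print('turn units',round(-np.radians(d)/.12,3))
E
python3 - <<'E'
from h import *
go((.6045,.3234,.022),79)
grab('top','t2');grab('scene','s2')
t=cv2.imread('pics/t2.png')[110:250,110:260];s=cv2.imread('pics/s2.png')[130:270,370:520]
cv2.imwrite('pics/c2.png',np.hstack([cv2.resize(t,(400,373),interpolation=2),cv2.resize(s,(400,373),interpolation=2)]))
E
```

```text
t 1.85 p [0.6002 0.3238 0.1556] yaxis 78.96 w 0.0883 F [ 0.4  0.2 -0.7] j [ 18.  29.  80.   0.  71. -61.]
shift units [-0.023  0.003  0.668]
turn units -0.005
```

View pics/c2.png

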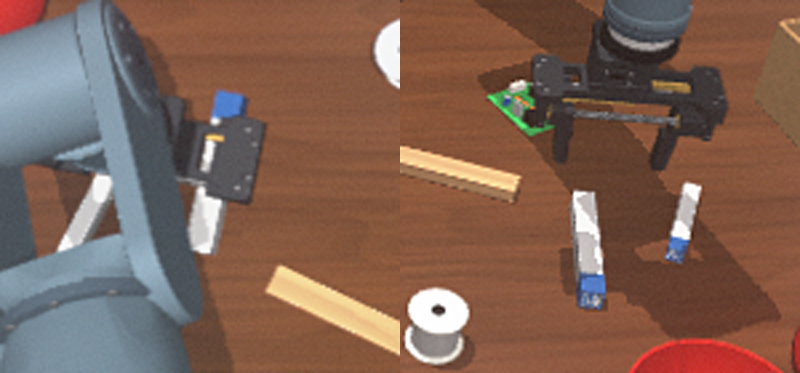

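The gripper hangs over the larger bar, aligned with it and clear of the small bar. I'll descend and grip.

>>> {"op": "play_rows", "data": {
  "plan": "-.023 .003 .15 0;0 0 .2 0;0 0 .2 0;0 0 .108 0;0 0 0 0",
  "grip": 0.75
}}

```text
time_s: 2.58
position: [0.6056, 0.3238, 0.0254]
orientation: [[-0.982, 0.19, -0.001], [0.19, 0.982, -0.0], [0.001, -0.001, -1.0]]
ft_force: [-0.4, 0.9, 0.3]
width: 0.0663
gripper_force: 0.0
```

>>> {"op": "play_rows", "data": {
  "plan": "0 0 0 0;0 0 0 0;0 0 0 0;0 0 0 0;0 0 0 0;0 0 0 0",
  "grip": 0,
  "newtons": 30
}}

```text
time_s: 3.32
position: [0.6062, 0.3238, 0.0262]
orientation: [[-0.982, 0.19, 0.0], [0.19, 0.982, 0.0], [-0.0, 0.0, -1.0]]
ft_force: [-1.5, -0.6, 3.4]
width: 0.0248
gripper_force: 30.0
```

>>> {"op": "play_rows", "data": {
  "plan": "0 0 -.2 0;0 0 -.25 0;0 0 -.2 0;0 0 0 0"
}}

```text
time_s: 3.82
position: [0.6083, 0.3246, 0.1602]
orientation: [[-0.982, 0.19, 0.007], [0.19, 0.982, 0.002], [-0.007, 0.004, -1.0]]
ft_force: [0.6, 0.1, -1.6]
width: 0.0248
gripper_force: 30.0
```

Run:
```python
from h import *
go((.595,-.16,.15),-.6)
grab('scene','s3')
s=cv2.imread('pics/s3.png')[100:260,370:540]
cv2.imwrite('pics/c3.png',cv2.resize(s,(600,565),interpolation=2))
```

```text
t 3.825 p [0.6083 0.3246 0.1602] yaxis 79.04 w 0.0248 F [ 0.6  0.1 -1.6] j [ 18.  29.  79.   0.  71. -61.]
shift units [-0.395 -2.392  0.045]
turn units 11.583
```

View pics/c3.png

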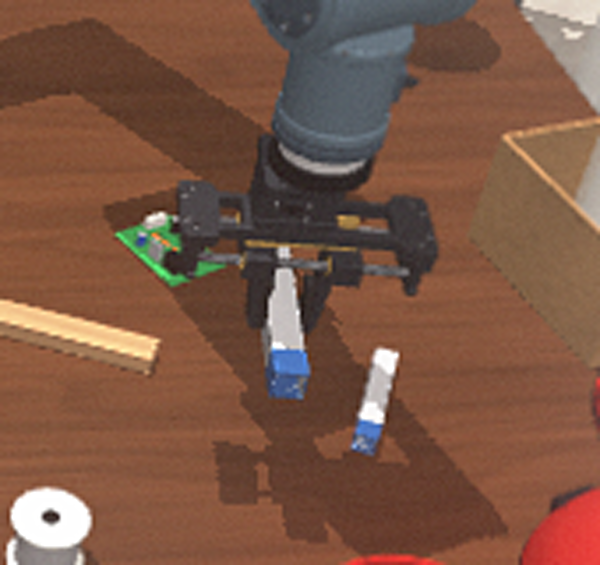

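The bar is gripped, level, with its blue end still toward +x. I'll carry it over the block and turn it.

>>> {"op": "play_rows", "data": {
  "plan": "-.033 -.2 0 0;-.033 -.2 0 0;-.033 -.2 0 0;-.033 -.2 0 0;-.033 -.2 0 0;-.033 -.2 0 0;-.033 -.2 0 0;-.033 -.2 0 0;-.033 -.2 0 0;-.033 -.2 0 0;-.033 -.2 0 0;-.033 -.2 0 0;0 0 0 .9;0 0 0 .95;0 0 0 .95"
}}

```text
time_s: 5.75
position: [0.5909, -0.1621, 0.1528]
orientation: [[-0.862, 0.507, -0.004], [0.507, 0.862, 0.002], [0.005, -0.0, -1.0]]
ft_force: [0.4, 0.3, -1.4]
width: 0.0247
gripper_force: 30.0
```

>>> {"op": "play_rows", "data": {
  "plan": "0 0 0 .98;0 0 0 .98;0 0 0 .98;0 0 0 .98;0 0 0 .98;0 0 0 .98;0 0 0 .98;0 0 0 .98;0 0 0 .95;0 0 0 0;0 0 0 0"
}}

```text
time_s: 7.12
position: [0.5917, -0.1622, 0.1544]
orientation: [[0.009, 1.0, -0.002], [1.0, -0.009, 0.001], [0.001, -0.002, -1.0]]
ft_force: [0.3, -0.7, -0.7]
width: 0.0246
gripper_force: 30.0
```

Run:
```python
from h import *
go((.595,-.16,.046),-.6)
f=grab('scene','s4');g=grab('top','t4')
s=cv2.imread('pics/s4.png')[130:270,210:360];t=cv2.imread('pics/t4.png')[110:250,290:440]
cv2.imwrite('pics/c4.png',np.hstack([cv2.resize(t,(400,373),interpolation=2),cv2.resize(s,(400,373),interpolation=2)]))
```

```text
t 7.125 p [ 0.5917 -0.1622  0.1544] yaxis -0.53 w 0.0246 F [ 0.3 -0.7 -0.7] j [-26.  21.  91.  -0.  68. -26.]
shift units [0.011 0.017 0.542]
turn units 0.01
```

View pics/c4.png

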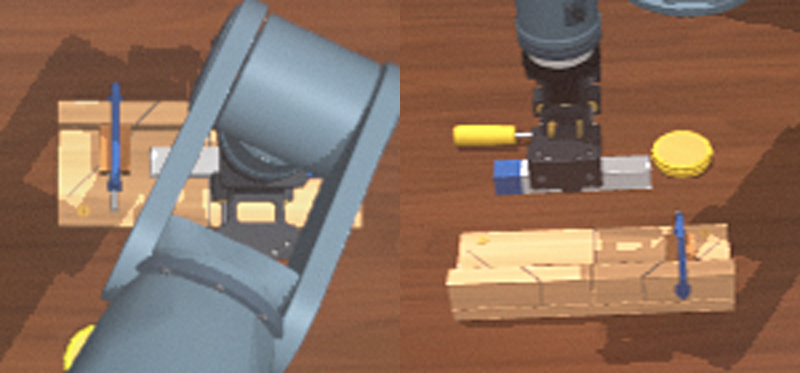

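The bare end faces the stop and the bar is parallel to the fence. I'll lower it slowly.

>>> {"op": "play_rows", "data": {
  "plan": ".011 .017 .15 .01;0 0 .15 0;0 0 .15 0;0 0 .06 0;0 0 0 0;0 0 .015 0;0 0 .015 0;0 0 .015 0;0 0 0 0"
}}

```text
time_s: 8.35
position: [0.5958, -0.1604, 0.0448]
orientation: [[0.013, 1.0, -0.0], [1.0, -0.013, 0.0], [0.0, -0.0, -1.0]]
ft_force: [0.5, 0.4, -0.5]
width: 0.0247
gripper_force: 30.0
```

>>> {"op": "play_rows", "data": {
  "plan": "0 0 .007 0;0 0 .005 0;0 0 0 0;0 0 0 0"
}}

```text
time_s: 8.85
position: [0.5968, -0.1607, 0.0442]
orientation: [[0.012, 1.0, 0.002], [1.0, -0.012, -0.001], [-0.001, 0.002, -1.0]]
ft_force: [-2.7, 0.8, 8.6]
width: 0.0248
gripper_force: 30.0
```

On the base with 8.6 N. I'll slide it toward the stop.

>>> {"op": "play_rows", "data": {
  "plan": ".02 0 0 0;.02 0 0 0;.015 0 0 0;0 0 0 0;0 0 0 0"
}}

```text
time_s: 9.48
position: [0.5975, -0.1501, 0.0442]
orientation: [[0.013, 1.0, 0.003], [1.0, -0.013, -0.002], [-0.002, 0.003, -1.0]]
ft_force: [-0.4, -0.8, 5.4]
width: 0.0244
gripper_force: 30.0
```

>>> {"op": "play_rows", "data": {
  "plan": ".01 0 0 0;.01 0 0 0;0 0 0 0;0 0 0 0"
}}

```text
time_s: 9.98
position: [0.5976, -0.1471, 0.0442]
orientation: [[0.013, 1.0, 0.003], [1.0, -0.013, -0.003], [-0.003, 0.004, -1.0]]
ft_force: [0.2, -2.9, 5.6]
width: 0.0248
gripper_force: 30.0
```

>>> {"op": "play_rows", "data": {
  "plan": ".01 0 0 0;0 0 0 0;0 0 0 0"
}}

```text
time_s: 10.35
position: [0.5976, -0.147, 0.0442]
orientation: [[0.013, 1.0, 0.004], [1.0, -0.013, -0.006], [-0.006, 0.004, -1.0]]
ft_force: [-1.3, -11.5, 3.5]
width: 0.0245
gripper_force: 30.0
```

>>> {"op": "play_rows", "data": {
  "plan": ".01 0 0 0;0 0 0 0;0 0 0 0"
}}

```text
time_s: 10.72
position: [0.5977, -0.1469, 0.0444]
orientation: [[0.013, 1.0, 0.004], [1.0, -0.013, -0.008], [-0.008, 0.004, -1.0]]
ft_force: [-1.3, -17.9, 2.2]
width: 0.0248
gripper_force: 30.0
```

>>> {"op": "play_rows", "data": {
  "plan": ".01 0 0 0;0 0 0 0;0 0 0 0"
}}

```text
time_s: 11.1
position: [0.5978, -0.1466, 0.0446]
orientation: [[0.013, 1.0, 0.005], [1.0, -0.013, -0.011], [-0.011, 0.005, -1.0]]
ft_force: [-2.4, -24.6, 0.5]
width: 0.025
gripper_force: 30.0
```

The bar butts against the stop (24 N). I'll ease off, open slightly and rise.

>>> {"op": "play_rows", "data": {
  "plan": "-.015 0 0 0;0 0 .005 0;0 0 0 0;0 0 0 0"
}}

```text
time_s: 11.6
position: [0.5978, -0.1468, 0.0442]
orientation: [[0.013, 1.0, 0.004], [1.0, -0.013, -0.007], [-0.007, 0.004, -1.0]]
ft_force: [-3.3, -12.2, 9.4]
width: 0.0246
gripper_force: 30.0
```

>>> {"op": "play_rows", "data": {
  "plan": "0 0 0 0;0 0 0 0;0 0 0 0;0 0 -.05 0;0 0 -.1 0;0 0 -.1 0;0 0 -.05 0;0 0 0 0;0 0 0 0",
  "grip": 0.43
}}

```text
time_s: 12.72
position: [0.5957, -0.1422, 0.101]
orientation: [[0.013, 1.0, -0.001], [1.0, -0.013, 0.0], [0.0, -0.001, -1.0]]
ft_force: [-0.2, 1.0, -1.5]
width: 0.0382
gripper_force: 0.0
```

Run:
```python
from h import *
go((.555,-.098,.11),-.6)
```

```text
t 12.725 p [ 0.5957 -0.1422  0.101 ] yaxis -0.72 w 0.0382 F [-0.2  1.  -1.5] j [-25.  25.  93.   0.  62. -24.]
shift units [ 0.219 -0.206 -0.045]
turn units -0.018
```

>>> {"op": "play_rows", "data": {
  "plan": "0 -.1 0 0;.09 -.125 0 0;.095 0 0 0;0 0 0 0;0 0 .1 0;0 0 .1 0;0 0 .06 0;0 0 0 0;0 0 0 0",
  "grip": 0,
  "newtons": 60
}}

```text
time_s: 13.85
position: [0.5522, -0.1051, 0.05]
orientation: [[0.013, 1.0, 0.001], [1.0, -0.013, -0.0], [-0.0, 0.001, -1.0]]
ft_force: [0.4, 0.2, 0.6]
width: -0.0001
gripper_force: 0.0
```

Run:
```python
from h import *
go((.6065,-.105,.048),-.6)
f=grab('scene','s5');g=grab('top','t5')
s=cv2.imread('pics/s5.png')[150:260,210:360];t=cv2.imread('pics/t5.png')[130:240,290:440]
cv2.imwrite('pics/c5.png',np.vstack([cv2.resize(t,(400,293),interpolation=2),cv2.resize(s,(400,293),interpolation=2)]))
```

```text
t 13.85 p [ 0.5522 -0.1051  0.05  ] yaxis -0.72 w -0.0001 F [0.4 0.2 0.6] j [-23.  24. 101.  -0.  54. -22.]
shift units [0.004 0.271 0.01 ]
turn units -0.017
```

View pics/c5.png

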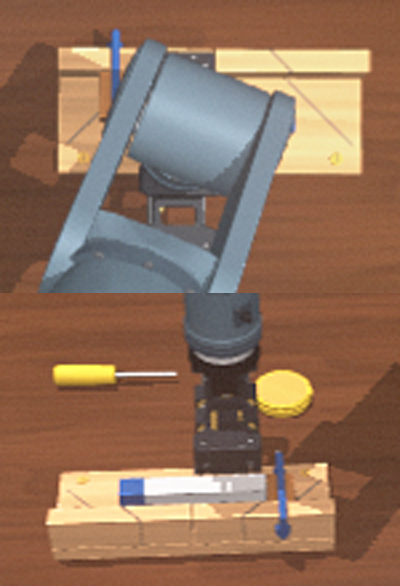

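The bar lies on the base against the stop with the fingers behind it. I'll push first at mid-length so it doesn't swing, then re-push nearer the stop.

>>> {"op": "play_rows", "data": {
  "plan": "-.105 0 0 0;-.105 0 0 0;0 0 .015 0;0 .05 0 0;0 .025 0 0;0 .025 0 0;0 .025 0 0;0 .025 0 0;0 .025 0 0;0 .015 0 0;0 0 0 0;0 0 0 0"
}}

```text
time_s: 15.45
position: [0.5889, -0.1473, 0.0464]
orientation: [[0.013, 1.0, -0.0], [1.0, -0.013, 0.0], [0.0, -0.0, -1.0]]
ft_force: [0.6, 0.2, 0.2]
width: 0.0005
gripper_force: 0.0
```

>>> {"op": "play_rows", "data": {
  "plan": "0 .01 0 0;0 .01 0 0;0 0 0 0;0 0 0 0"
}}

```text
time_s: 15.95
position: [0.5931, -0.1474, 0.0464]
orientation: [[0.013, 1.0, 0.0], [1.0, -0.013, -0.0], [-0.0, 0.0, -1.0]]
ft_force: [-0.9, -0.4, -0.6]
width: 0.0004
gripper_force: 0.0
```

>>> {"op": "play_rows", "data": {
  "plan": "0 .01 0 0;0 .01 0 0;0 .005 0 0;0 0 0 0;0 0 0 0"
}}

```text
time_s: 16.58
position: [0.598, -0.1474, 0.0464]
orientation: [[0.013, 1.0, 0.0], [1.0, -0.013, 0.0], [0.0, 0.0, -1.0]]
ft_force: [0.8, -0.6, 0.6]
width: 0.0006
gripper_force: 0.0
```

>>> {"op": "play_rows", "data": {
  "plan": "0 .01 0 0;0 .01 0 0;0 0 0 0;0 0 0 0"
}}

```text
time_s: 17.08
position: [0.6014, -0.1474, 0.0463]
orientation: [[0.013, 1.0, -0.002], [1.0, -0.013, 0.0], [0.0, -0.002, -1.0]]
ft_force: [-5.5, 0.0, 4.0]
width: 0.0002
gripper_force: 2.7
```

Fence contact. I'll press on and nudge toward the stop.

>>> {"op": "play_rows", "data": {
  "plan": "0 .01 0 0;0 .005 0 0;.01 0 0 0;.01 0 0 0;0 0 0 0;0 0 0 0"
}}

```text
time_s: 17.82
position: [0.6015, -0.1446, 0.0454]
orientation: [[0.013, 1.0, -0.008], [1.0, -0.013, -0.0], [-0.001, -0.008, -1.0]]
ft_force: [-15.7, -7.0, 5.7]
width: 0.0006
gripper_force: 7.9
```

>>> {"op": "play_rows", "data": {
  "plan": "0 -.02 0 0;0 -.04 0 0;.09 0 0 0;.1 0 0 0;0 .03 0 0;0 .02 0 0;0 .01 0 0;0 0 0 0;0 0 0 0"
}}

```text
time_s: 18.95
position: [0.6023, -0.1045, 0.0455]
orientation: [[0.012, 1.0, -0.009], [1.0, -0.012, 0.003], [0.002, -0.009, -1.0]]
ft_force: [-13.7, 3.0, 9.8]
width: 0.0
gripper_force: 7.4
```

>>> {"op": "play_rows", "data": {
  "plan": ".01 0 0 0;.005 .01 0 0;0 0 .005 0;0 0 .005 0;0 0 0 0;0 0 0 0"
}}

```text
time_s: 19.7
position: [0.6022, -0.1031, 0.0434]
orientation: [[0.012, 1.0, -0.013], [1.0, -0.012, 0.001], [0.001, -0.013, -1.0]]
ft_force: [-23.1, -3.5, 14.3]
width: 0.0002
gripper_force: 12.3
```

Run:
```python
from h import *
go()
f=grab('scene','s6')
s=cv2.imread('pics/s6.png')[190:260,215:345]
cv2.imwrite('pics/c6.png',cv2.resize(s,(780,420),interpolation=2))
```

```text
t 19.7 p [ 0.6022 -0.1031  0.0434] yaxis -0.7 w 0.0002 F [-23.1  -3.5  14.3] j [-21.  30.  93.  -0.  57. -20.]
```

View pics/c6.png

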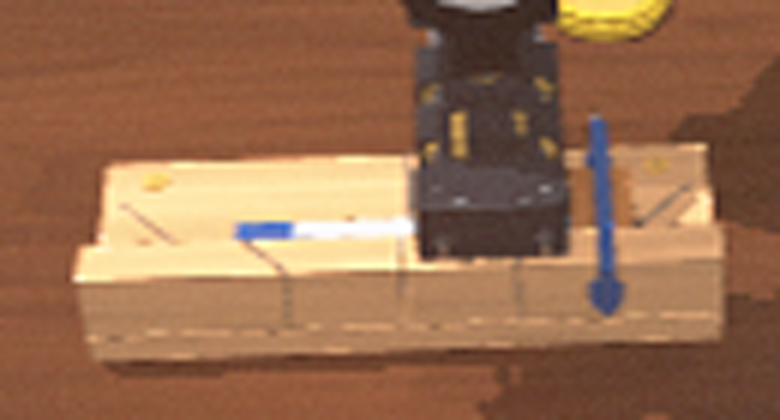

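Flush with the fence, blue end beyond the slot. I'll check the butt against the stop by comparing the blue/white boundary now and earlier, when the bar was known to be butted.

Run:
```python
from h import *
def L(n): return pickle.load(open(f'pics/{n}.pkl','rb'))
# predicted boundary y (bar frame -52) : scan along bar top centreline in world, sub-pixel sampling of red channel
for n,xc in (('s5',.597),('s6',.628)):
    f=L(n); im=f['image'].astype(np.float32)
    for dx in (-.006,0,.006):
        ys=np.arange(-.26,-.17,.0005); X=np.c_[xc+dx+.0107*(ys+.145),ys,np.full(len(ys),.043)]
        p=proj(f,X).astype(np.float32); r=cv2.remap(im,p[:,:1],p[:,1:],cv2.INTER_CUBIC)[:,0]
        R=r[:,0]; B=r[:,2]-r[:,0]
        w=ys[np.where((R[:-1]<140)&(R[1:]>=140))[0]]; b=ys[np.where((B[:-1]<25)&(B[1:]>=25))[0]]
        print(n,dx,'blue->white',w[-3:],'start of blue',b[:2])
```

```text
s5 -0.006 blue->white [-0.1995] start of blue [-0.225]
s5 0 blue->white [-0.1995] start of blue [-0.225]
s5 0.006 blue->white [-0.1995] start of blue [-0.2245]
s6 -0.006 blue->white [-0.2] start of blue [-0.2255]
s6 0 blue->white [] start of blue []
s6 0.006 blue->white [] start of blue []
```

The match is within 0.5 mm. I'll ease off, nudge toward the stop once more, then rebuild the push.

>>> {"op": "play_rows", "data": {
  "plan": "0 0 -.01 0;0 -.012 -.005 0;.01 0 0 0;.01 0 0 0;0 0 0 0;0 0 0 0"
}}

```text
time_s: 20.5
position: [0.6021, -0.0994, 0.0458]
orientation: [[0.013, 1.0, -0.008], [1.0, -0.013, 0.0], [-0.0, -0.008, -1.0]]
ft_force: [-10.6, -4.4, 1.0]
width: 0.0003
gripper_force: 5.3
```

>>> {"op": "play_rows", "data": {
  "plan": ".01 0 0 0;.01 0 0 0;0 0 0 0;0 0 0 0"
}}

```text
time_s: 21.0
position: [0.6022, -0.0954, 0.0458]
orientation: [[0.013, 1.0, -0.008], [1.0, -0.013, -0.0], [-0.0, -0.008, -1.0]]
ft_force: [-10.0, -3.6, 0.8]
width: 0.0007
gripper_force: 5.3
```

>>> {"op": "play_rows", "data": {
  "plan": "0 .01 0 0;0 .007 0 0;0 0 .006 0;0 0 .006 0;0 0 0 0;0 0 0 0;0 0 0 0;0 0 0 0"
}}

```text
time_s: 22.0
position: [0.6024, -0.0953, 0.0435]
orientation: [[0.012, 1.0, -0.015], [1.0, -0.012, 0.001], [0.001, -0.015, -1.0]]
ft_force: [-25.7, -6.3, 13.0]
width: 0.0004
gripper_force: 13.4
```

Run:
```python
from h import *
go()
f=grab('scene','s7'); im=f['image'].astype(np.float32)
for xc in(.618,.622,.626):
    ys=np.arange(-.26,-.17,.0005); X=np.c_[xc+.0107*(ys+.145),ys,np.full(len(ys),.043)]
    p=proj(f,X).astype(np.float32); r=cv2.remap(im,p[:,:1],p[:,1:],cv2.INTER_CUBIC)[:,0]
    R=r[:,0];print(xc,ys[np.where((R[:-1]<140)&(R[1:]>=140))[0]][-2:])
go()
```

```text
t 22.0 p [ 0.6024 -0.0953  0.0435] yaxis -0.7 w 0.0004 F [-25.7  -6.3  13. ] j [-20.  30.  93.  -0.  57. -19.]
0.618 [-0.2]
0.622 [-0.2]
0.626 [-0.2185]
t 22.05 p [ 0.6024 -0.0954  0.0435] yaxis -0.71 w 0.0007 F [-24.6  -4.9  13.5] j [-20.  30.  93.  -0.  57. -19.]
```

The bar hasn't shifted, so it is at the stop. I'll add a bit more push for margin, then hand in.

>>> {"op": "play_rows", "data": {
  "plan": "0 .008 0 0;0 0 .006 0;0 0 .003 0;0 0 0 0;0 0 0 0;0 0 0 0;0 0 0 0;0 0 0 0"
}}

```text
time_s: 23.05
position: [0.6024, -0.0949, 0.042]
orientation: [[0.012, 1.0, -0.019], [1.0, -0.012, 0.002], [0.001, -0.02, -1.0]]
ft_force: [-34.0, -2.8, 23.2]
width: -0.0
gripper_force: 18.3
```

Run:
```python
from h import *
go(); print(job_done())
```

```text
t 23.05 p [ 0.6024 -0.0949  0.042 ] yaxis -0.68 w -0.0 F [-34.   -2.8  23.2] j [-20.  31.  93.  -0.  57. -19.]
the job is handed in; nothing more can be done
None
```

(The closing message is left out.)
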